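Hold the spring jaw of the board holder open at the mark

TASK

I am about to lay a circuit board into the board holder. First slide the set jaw (black knob) outward, away from the spring jaw, until you feel it seat fully home against its stop; then pull the spring jaw out by its orange grip until its yellow pointer is centred on the red tape mark on the rule, and hold it there, still and steady, for me: finish while you are still holding it. Leave the set jaw home and do not disturb the board, the solder spool, the flux bottle and the screwdriver lying around the holder.

Things in the scene. Friction and masses are not known exactly. Their poses are not given: they have to be found in the camera images.
- holder: circuit-board holder fixed to the bench: grey base 220 (x) x 370 (y) x 8 mm, 56 mm high end blocks, two guide rods along y, a rule along its +x edge. Origin: centre of the underside. Both jaws are aluminium bars 160 (x) x 16 (y) mm, tops 64 mm up, sliding along the holder's y axis: set jaw on the -y half, spring jaw on the +y half, the board goes between. Place and yaw vary.
- set_knob (a point): centre (half-way up) of the upright round black knob on top of the set jaw: 30 mm diameter, 28 mm high (71 to 99 mm above the bench), centred over the jaw bar. The knob does not turn. Axes as the holder's; this point is 85 mm above the bench.
- set_jaw (a joint): how far (m) the set jaw stands in from its stop, towards the spring jaw (holder's +y): 0 = home, seated against the stop collars on the rods; up to 0.06. It stays where it is left; sliding friction about 4 N. Seated, the jaw stops hard, and the push rises.
- pull_grip (a point): centre (half-way up) of the upright orange pull grip on top of the spring jaw: a tab 36 mm (x) x 10 mm (y), rising from 67 to 104 mm above the bench, on an orange foot 54 x 20 mm. Axes as the holder's; this point is 86 mm above the bench. It has the same y, along the holder, as the pointer.
- spring_jaw (a joint): how far (m) the spring jaw is pulled out, along the holder's +y, away from the set jaw: 0 = closed (where its spring rests it), travel to 0.115. The spring pulls it back with about 4 N at 0, plus 0.8 N for each 10 mm; let go, it returns to 0.
- pointer (a point): tip of the yellow pointer (3 mm wide along y) that the spring jaw carries over the rule, 98 mm to the +x side of the jaw's middle, 44 mm above the bench. Moves with the spring jaw.
- mark (a point): the red tape mark, a strip 6 mm wide along y stuck across the black rule, its loose end standing 15 mm out past the rule; this point is on its centre line, 42 mm above the bench, just under the pointer's path; where along the rule it sits varies (45 to 90 mm out from the pointer's closed place). Does not move. Axes as the holder's.
- board_mid (a point): centre of the loose green circuit board, 100 x 160 mm with parts up to 15 mm high, lying flat near the holder: leave alone
- spool_mid (a point): centre of the standing solder spool, 54 mm diameter, 46 mm high: leave alone
- flux_mid (a point): centre of the standing amber flux bottle, 38 mm diameter, 75 mm high: leave alone
- driver: small yellow-handled screwdriver, 160 mm, lying on the bench: leave alone

How it is judged:
On the way:
1. the set jaw is seated home against its stop (within 1.5 mm) while the spring jaw is still closed (value of joint set_jaw below 0.0015 m and value of joint spring_jaw below 0.01 m), for 0.2 s.
At the end, for the whole second after the job is handed in: through the last second the pointer stays within 4 mm of the middle of the red mark along the rule, the spring jaw is still (under 5 mm/s) and held by the fingers (over 2 N), and the set jaw is home within 2 mm (y of pointer in the frame of mark between -0.004 and 0.004 m and velocity of joint spring_jaw between -0.005 and 0.005 m/s and contact force between the fingers and spring_jaw above 2 N and value of joint set_jaw below 0.002 m); the arm keeps its last pose, push and grip.
It fails at once if the circuit board is moved more than 20 mm (distance of board_mid from where it was at the start of the episode above 0.02 m).
It fails at once if the solder spool is moved more than 20 mm (distance of spool_mid from where it was at the start of the episode above 0.02 m).
It fails at once if the flux bottle is moved more than 20 mm (distance of flux_mid from where it was at the start of the episode above 0.02 m).
It fails at once if the screwdriver is moved more than 20 mm (distance of driver from where it was at the start of the episode above 0.02 m).
It also fails if it takes over 51 s, if anything falls off the work surface, if the arm or the gripper's body presses on something with over 40 N, if the wrist force passes 120 N, or if a joint passes its speed limit or range.

ROBOT

A 7-joint arm with a two-finger parallel gripper is mounted at the origin on the work surface. World frame = base frame: x ahead of the robot, y to its left, z up, the work surface at z = 0. Lengths are in m, angles in rad, forces in N, time in s.
With the tool pointing down it reaches from about 0.425 to 0.875 m from the base axis. Payload 4.7 kg.
Tool frame: the origin (TCP) lies on the mounting face of the last link; the fingertips stand ahead of it and the grasp point (between the pads) lies 164 mm ahead of it (tip_extent is the z of the fingertips in the tool frame, in m); z points along the fingers, y is the line along which they close (so a half turn about z gives the same grasp; the last joint's range is limited). The gripper opens to 87 mm and grips with 3 to 60 N. Pads are 19 mm wide; open, the fingers measure 117 mm over their backs; the gripper's body (75 mm by 190 mm) begins 51 mm behind the grasp point.
Start: joints at [1.138, 0.321, -0.07, 1.45, 0.023, 1.371, -0.057], TCP at [0.281, -0.586, 0.405] pointing down, gripper open.
Joint ranges: [-2.86, 2.86], [-0.3, 2.09], [-1.38, 1.24], [0.06, 2.45], [-1.56, 4.7], [0.09, 2.05], [-2.69, 2.69]. Speed limits (rad/s): [2.57, 2.57, 3.14, 3.14, 3.14, 3.14, 3.14].

INTERFACE

Orientations are given as a unit quaternion [x, y, z, w].
In Python, from bench import read_state, read_camera, finish_job, tip_extent gives the robot as it stands. The module is installed in compiled form; this text tells all that it offers.
- The arm moves only by the shell command python3 -m pendant 'ROWS'. ROWS is JSON, a list of rows, each a list of 7 numbers: the finger opening in mm, from 0 to 87, then the shift along the tool's x, y, z normalised to -1 to 1, where 1 is 0.3 m, then the turn, a rotation vector about the tool's x, y, z normalised to -1 to 1, where 1 is pi/4 rad. In form: [[claw, dx, dy, dz, wx, wy, wz], ...]. A call has exactly 10 rows; each row shifts and turns the commanded pose from where the row before left it, along the tool's axes as they then stand; what a row does not reach is not made up. A row lasts 1/8 s, in which the tool goes at most 62.5 mm and 10.7 degrees, less where a joint would pass 70% of its speed; a pose out of reach is approached as far as the arm can. A call with a number of a shift or a turn outside -1 to 1 is refused whole. A call with a gripper value outside its range is refused whole. The fingers move at their own pace and stop on an object; the grip force is fixed at half the most. Time passes only in rows, so rows that do not move let the fingers close, or fill a call up. It gives the time, the measured TCP pose, the force, the opening and the grip force at its end, in the units of the state.
- read_state(): the state, without advancing time (a new reading comes with each control period).
- read_camera(name): name is "side" or "top"; returns a dict with "color" (384x512x3 uint8, blue, green, red), "z_map" (384x512 float32, m along the optical axis (not along the pixel's ray), 0 where there is no reading), "fx", "fy", "cx", "cy" (pixels), "extrinsics" (4x4, takes a point from camera to world coordinates). Camera axes: x right, y up, looking along -z (the intrinsics and any distortion apply to the point x, -y, -z); pixel columns grow to the right and rows downward; lengths in m; the calibration is good to about 2 mm. A picture is of the moment at which its call begins.
- finish_job(): hands the job in; it is judged then, once.
The state is a dict: "time_s": time; "qpos": joint angles; "joint_vel": joint speeds; "joint_efforts": joint torques, N m; "tcp_pos": TCP position; "tcp_rot": TCP orientation; "contact_force": force on the tool from outside, world axes, zero at the start; "moment": the same for the moment, N m; "finger_gap": finger opening in m; "grip_force": force on a finger pad.
Only numpy, scipy, OpenCV 4.12 (cv2) and the standard library are available. Lean on these libraries where they do the work, as an engineer would, in place of code of your own. Each camera call takes 0.05 s, during which the arm holds its last target. There are 200 camera calls.

## Working session

There is one attempt and no reset: what is moved stays moved. The work goes in short steps, Python scripts to look and compute and a shell command to move; the robot and the scene stay as the last step left them, time stands still between calls to the robot, and variables do not carry over. Pictures are saved under pics/ and viewed, at most 10 in all, crops included, and the job is handed in when it is done.

```bash
mkdir -p pics
python3 - <<'E'
from bench import *
import cv2,numpy as np
s=read_state();print({k:np.round(v,3).tolist() for k,v in s.items()},tip_extent if not callable(tip_extent) else tip_extent())
for n in("top","side"):
    c=read_camera(n);cv2.imwrite(f"pics/{n}0.png",c["color"]);np.savez(f"{n}0.npz",**c)
    print(n,c["fx"],c["fy"],c["cx"],c["cy"],c["extrinsics"].round(3).tolist(),c.keys())
E
```

```text
{'time_s': 0.0, 'qpos': [1.138, 0.322, -0.07, 1.452, 0.023, 1.371, -0.057], 'joint_vel': [0.001, -0.001, -0.0, 0.001, 0.002, 0.002, -0.0], 'joint_efforts': [-0.001, -49.129, -0.404, -31.253, -0.064, 0.044, 0.0], 'tcp_pos': [0.281, -0.586, 0.404], 'tcp_rot': [0.975, 0.222, -0.0, -0.001], 'contact_force': [-0.824, 0.306, -0.295], 'moment': [0.019, -0.006, 0.02], 'grip_force': 0.0, 'finger_gap': 0.087} 0.1822
top 362.7784209188901 362.7784209188901 260.2817173823789 194.88081073534983 [[-0.013, 0.997, -0.081, 0.537], [-0.999, -0.011, 0.032, 0.032], [0.031, 0.081, 0.996, 0.853], [0.0, 0.0, 0.0, 1.0]] dict_keys(['color', 'z_map', 'fx', 'fy', 'cx', 'cy', 'extrinsics'])
side 360.84176881349623 360.84176881349623 257.0563027267151 183.61974595709955 [[-0.836, 0.4, -0.376, 0.322], [-0.549, -0.612, 0.569, 0.461], [-0.002, 0.682, 0.731, 0.647], [0.0, 0.0, 0.0, 1.0]] dict_keys(['color', 'z_map', 'fx', 'fy', 'cx', 'cy', 'extrinsics'])
```

View pics/top0.png

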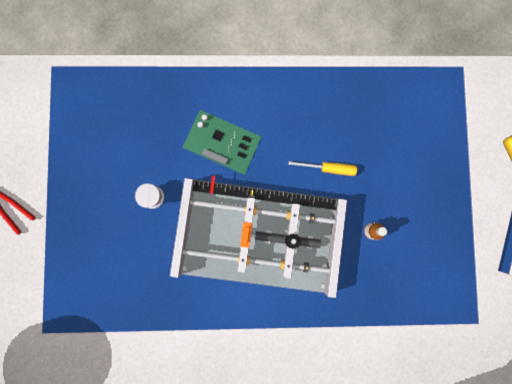

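View pics/side0.png

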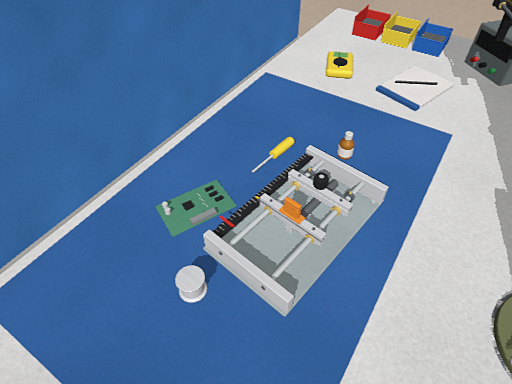

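The top view shows the holder with its +x edge (rule) up and +y to the left. The knob is at about (293,241), the orange grip at (246,235), the red mark at (212,185) and the pointer at about (251,193). The side view agrees, with the mark at (228,222). I still need to work out what the dark bar between the jaws is.

```bash
cat > h.py <<'E'
import cv2,numpy as np
def ray(c,u,v,z):
    E=c["extrinsics"];d=np.array([(u-c["cx"])/c["fx"],-(v-c["cy"])/c["fy"],-1.]);d=E[:3,:3]@d;o=E[:3,3]
    return o+d*(z-o[2])/d[2]
def cloud(c):
    z=c["z_map"];v,u=np.mgrid[:z.shape[0],:z.shape[1]]
    p=np.stack([(u-c["cx"])/c["fx"]*z,-(v-c["cy"])/c["fy"]*z,-z],-1)
    return p@c["extrinsics"][:3,:3].T+c["extrinsics"][:3,3]
def mask(c,lo,hi):
    return cv2.inRange(cv2.cvtColor(c["color"],cv2.COLOR_BGR2HSV),lo,hi)>0
E
python3 - <<'E'
from h import *
for n in("top","side"):
    c=np.load(f"{n}0.npz");P=cloud(c);hsv=cv2.cvtColor(c["color"],cv2.COLOR_BGR2HSV)
    R=(P[...,0]>.3)&(P[...,0]<.7)&(abs(P[...,1]-.03)<.3)
    # orange tab, red tape, yellow pointer
    for nm,m in dict(orange=mask(c,(5,180,150),(17,255,255)),red=mask(c,(0,180,90),(4,255,255))|mask(c,(174,180,90),(180,255,255)),yel=mask(c,(19,120,120),(33,255,255)),dark=hsv[...,2]<55).items():
        k,l,st,ce=cv2.connectedComponentsWithStats((m&R).astype(np.uint8),connectivity=8)
        for i in range(1,k):
            if st[i,4]>2:
                q=P[l==i];print(n,nm,st[i].tolist(),ce[i].round(1),"med",np.median(q,0).round(4),"zmax",q[:,2].max().round(3),'lo',q.min(0).round(3),'hi',q.max(0).round(3))
    if n=="top":
        m=R&(P[...,2]>.05)&(P[...,2]<.061)&(hsv[...,1]<60)&(hsv[...,2]>130)
        k,l,st,ce=cv2.connectedComponentsWithStats(m.astype(np.uint8))
        for i in range(1,k):
            if st[i,4]>60:
                q=P[l==i][:,:2];r=cv2.minAreaRect((q*1000).astype(np.float32));print("blk",st[i].tolist(),np.round(r[0],1),np.round(r[1],1),r[2])
        a=P[225:255,240:330,2];
        for v in (232,237,241,245): print(v,(P[v,244:330:3,2]*1000).round().astype(int).tolist())
img=np.load("top0.npz")["color"][170:305,165:355];cv2.imwrite("pics/crop.png",cv2.resize(img,None,fx=4,fy=4,interpolation=cv2.INTER_CUBIC))
E
```

```text
top orange [241, 223, 11, 24, 183] [245.8 234.3] med [0.5167 0.0385 0.0956] zmax 0.108 lo [0.491 0.028 0.065] hi [0.54  0.05  0.108]
top orange [370, 228, 10, 11, 51] [373.5 233.1] med [ 0.5145 -0.2435  0.0516] zmax 0.058 lo [ 0.503 -0.255  0.046] hi [ 0.526 -0.238  0.058]
top red [210, 176, 5, 17, 49] [212.  184.5] med [0.6261 0.1138 0.0441] zmax 0.047 lo [0.61  0.109 0.042] hi [0.646 0.118 0.047]
top yel [322, 162, 35, 14, 348] [339.3 168.4] med [ 0.6641 -0.1787  0.0252] zmax 0.853 lo [ 0.537 -0.218  0.003] hi [0.68  0.032 0.853]
top yel [251, 190, 2, 5, 10] [251.5 192. ] med [0.6092 0.0257 0.0473] zmax 0.05 lo [0.605 0.025 0.042] hi [0.614 0.027 0.05 ]
top yel [254, 209, 2, 5, 8] [254.5 211. ] med [0.5665 0.0196 0.0525] zmax 0.053 lo [0.562 0.018 0.049] hi [0.571 0.021 0.053]
top yel [286, 211, 4, 8, 20] [288. 215.] med [ 0.5567 -0.0545  0.051 ] zmax 0.055 lo [ 0.55  -0.057  0.043] hi [ 0.566 -0.051  0.055]
top yel [312, 217, 2, 2, 3] [312.3 217.7] med [ 0.5494 -0.1068  0.0569] zmax 0.057 lo [ 0.549 -0.109  0.056] hi [ 0.552 -0.107  0.057]
top yel [248, 257, 2, 5, 6] [248.2 258.7]
[... 3499 characters left out ...]
-0.081  0.04 ] hi [0.612 0.005 0.045]
side dark [313, 172, 16, 18, 184] [320.4 181.3] med [ 0.4978 -0.0483  0.0942] zmax 0.101 lo [ 0.485 -0.095  0.031] hi [ 0.517 -0.041  0.101]
side dark [259, 192, 4, 5, 11] [260.  193.6] med [0.6099 0.0112 0.0422] zmax 0.043 lo [0.608 0.008 0.04 ] hi [0.615 0.018 0.043]
side dark [218, 196, 5, 5, 11] [220.  198.3] med [0.6984 0.0487 0.0069] zmax 0.008 lo [0.695 0.043 0.004] hi [0.7   0.056 0.008]
side dark [227, 197, 32, 29, 270] [244.1 211.4] med [0.6108 0.0727 0.0422] zmax 0.045 lo [0.596 0.028 0.039] hi [0.631 0.114 0.045]
side dark [213, 222, 19, 16, 131] [222.5 229.9] med [0.6205 0.138  0.0423] zmax 0.056 lo [0.608 0.12  0.04 ] hi [0.636 0.161 0.056]
```

View pics/crop.png

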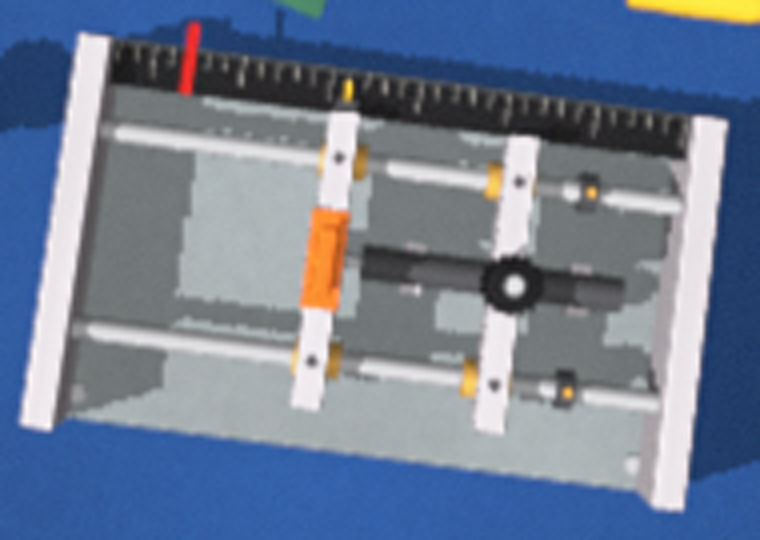

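The dark bar is low (about 30 mm), so it is out of the way. The holder's yaw is about -8.2°. Next I refine the key points with rays onto the known heights.

```bash
cat >> h.py <<'E'
yaw=-0.1434; HX=np.array([np.cos(yaw),np.sin(yaw)]); HY=np.array([-np.sin(yaw),np.cos(yaw)])
E
python3 - <<'E'
from h import *
hol=lambda p:np.array([p[:2]@HX,p[:2]@HY]).round(4)
for n in("top","side"):
    c=np.load(f"{n}0.npz");P=cloud(c)
    o=mask(c,(5,180,150),(17,255,255))&(P[...,2]>.097)&(P[...,1]>0)
    v,u=np.nonzero(o);print(n,"tab top",u.mean(),v.mean(),hol(ray(c,u.mean(),v.mean(),.104)),hol(P[o].mean(0)),len(u))
    k=(P[...,2]>.095)&(abs(P[...,0]-.5)<.04)&(abs(P[...,1]+.06)<.03)&(cv2.cvtColor(c["color"],6)<140)
    v,u=np.nonzero(k);print("knob top",u.mean(),v.mean(),ray(c,u.mean(),v.mean(),.099),hol(ray(c,u.mean(),v.mean(),.099)),hol(P[k].mean(0)),len(u))
    for nm,z,lo,hi in(("red",.042,(0,180,90),(4,255,255)),("yel",.044,(19,120,120),(33,255,255))):
        r=mask(c,lo,hi)&(P[...,0]>.603)&(P[...,0]<.65)&(P[...,1]>0)&(P[...,2]>.035)
        v,u=np.nonzero(r);print(nm,u.mean(),v.mean(),hol(ray(c,u.mean(),v.mean(),z)),hol(P[r].mean(0)))
print("tcp hol",hol(np.array([.281,-.586])))
E
```

```text
top tab top 245.90804597701148 234.55172413793105 [0.5057 0.112 ] [0.5057 0.112 ] 87
knob top 293.1069182389937 240.60377358490567 [ 0.50249909 -0.05890752  0.099     ] [0.5058 0.0135] [0.5058 0.0136] 159
red 211.725 185.975 [0.6013 0.2026] [0.6011 0.2024]
yel 251.5 192.0 [0.5995 0.1125] [0.5993 0.1125]
side tab top 292.7608695652174 203.40217391304347 [0.502  0.1173] [0.4896 0.1364] 92
knob top 321.26363636363635 177.1727272727273 [ 0.50047736 -0.05525884  0.099     ] [0.5032 0.0168] [0.5034 0.0165] 110
red 227.75 221.825 [0.6016 0.2028] [0.6011 0.2032]
yel 256.75 197.0 [0.6004 0.1128] [0.6    0.1133]
tcp hol [ 0.3619 -0.5398]
```

```bash
python3 -m pendant '[[87,0,0,0,0,0,0.19],[87,0,0,0,0,0,0.19],[87,0,0,0,0,0,0.19],[87,0,0,0,0,0,0.183],[87,0.08,-0.16,0,0,0,0],[87,0.08,-0.16,0,0,0,0],[87,0.08,-0.16,0,0,0,0],[87,0.08,-0.16,0,0,0,0],[87,0.08,-0.16,0,0,0,0],[87,0.08,-0.16,0,0,0,0]]'
cat > st.py <<'E'
from bench import *;from h import *
from scipy.spatial.transform import Rotation as R
s=read_state();p=np.array(s["tcp_pos"]);M=R.from_quat(s["tcp_rot"]).as_matrix()
f=np.array(s["contact_force"])
print("t",round(s["time_s"],2),"hol",(p[:2]@HX).round(4),(p[:2]@HY).round(4),p[2].round(4),"yawx",np.arctan2(M[1,0],M[0,0]).round(4),"zax",M[:,2].round(3),"Fhol",(f[:2]@HX).round(2),(f[:2]@HY).round(2),f[2].round(2),"gap",round(s["finger_gap"],4),"grip",round(s["grip_force"],1))
E
python3 st.py
```

```text
time_s: 1.35
tcp_pos: [0.4655, -0.3203, 0.4044]
tcp_rot: [0.997, -0.072, -0.0, -0.0]
contact_force: [-0.3, -0.7, 0.1]
finger_gap: 0.0871
grip_force: 0.0
t 1.35 hol 0.5065 -0.2505 0.4044 yawx -0.1446 zax [-0.  0. -1.] Fhol -0.25 -0.7 0.05 gap 0.0871 grip 0.0
```

```bash
python3 -m pendant '[[87,0,-0.176,0,0,0,0],[87,0,-0.176,0,0,0,0],[87,0,-0.176,0,0,0,0],[87,0,-0.176,0,0,0,0],[87,0,-0.176,0,0,0,0],[87,0,0,0.12,0,0,0],[87,0,0,0.12,0,0,0],[87,0,0,0.12,0,0,0],[87,0,0,0,0,0,0],[87,0,0,0,0,0,0]]'
python3 st.py
python3 - <<'E'
from bench import *
import cv2
c=read_camera("side");cv2.imwrite("pics/s1.png",c["color"])
E
```

```text
time_s: 2.6
tcp_pos: [0.5034, -0.0608, 0.2979]
tcp_rot: [0.997, -0.072, 0.001, 0.0]
contact_force: [0.4, 0.1, -0.6]
finger_gap: 0.0871
grip_force: 0.0
t 2.6 hol 0.5069 0.0118 0.2979 yawx -0.1446 zax [ 0.001 -0.    -1.   ] Fhol 0.39 0.2 -0.57 gap 0.0871 grip 0.0
```

View pics/s1.png

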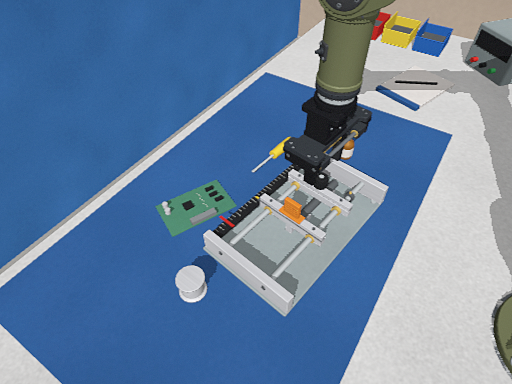

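The side view shows the fingers over the knob at about (318,182), with the tab, pointer and tape still in view. Descending and closing.

```bash
python3 -m pendant '[[87,0,0,0.07,0,0,0],[87,0,0,0.07,0,0,0],[87,0,0,0,0,0,0],[20,0,0,0,0,0,0],[20,0,0,0,0,0,0],[20,0,0,0,0,0,0],[20,0,0,0,0,0,0],[20,0,0,0,0,0,0],[20,0,0,0,0,0,0],[20,0,0,0,0,0,0]]'
python3 st.py
```

```text
time_s: 3.9
tcp_pos: [0.5029, -0.0601, 0.2547]
tcp_rot: [0.997, -0.072, -0.0, -0.0]
contact_force: [0.3, 2.3, 0.4]
finger_gap: 0.0297
grip_force: 30.0
t 3.9 hol 0.5063 0.0124 0.2547 yawx -0.1442 zax [ 0.     0.001 -1.   ] Fhol -0.0 2.31 0.44 gap 0.0297 grip 30.0
```

Holding the knob (gap 30 mm). Sliding outward now.

```bash
python3 -m pendant '[[20,0,0.01,0,0,0,0],[20,0,0.01,0,0,0,0],[20,0,0.01,0,0,0,0],[20,0,0.01,0,0,0,0],[20,0,0.01,0,0,0,0],[20,0,0.01,0,0,0,0],[20,0,0,0,0,0,0],[20,0,0,0,0,0,0],[20,0,0,0,0,0,0],[20,0,0,0,0,0,0]]'
python3 st.py
```

```text
time_s: 5.15
tcp_pos: [0.5002, -0.0791, 0.2547]
tcp_rot: [0.997, -0.072, -0.0, 0.0]
contact_force: [1.3, -0.1, -0.6]
finger_gap: 0.0291
grip_force: 30.0
t 5.15 hol 0.5064 -0.0068 0.2547 yawx -0.145 zax [-0.    -0.001 -1.   ] Fhol 1.32 0.14 -0.64 gap 0.0291 grip 30.0
```

```bash
python3 -m pendant '[[20,0,0.008,0,0,0,0],[20,0,0.008,0,0,0,0],[20,0,0.008,0,0,0,0],[20,0,0.008,0,0,0,0],[20,0,0,0,0,0,0],[20,0,0,0,0,0,0],[20,0,0,0,0,0,0],[20,0,0,0,0,0,0],[20,0,0,0,0,0,0],[20,0,0,0,0,0,0]]'
python3 st.py
```

```text
time_s: 6.4
tcp_pos: [0.4993, -0.0855, 0.2547]
tcp_rot: [0.997, -0.071, 0.0, -0.002]
contact_force: [1.8, 10.4, -1.5]
finger_gap: 0.0291
grip_force: 30.0
t 6.4 hol 0.5064 -0.0133 0.2547 yawx -0.1428 zax [ 0.     0.004 -1.   ] Fhol 0.25 10.57 -1.51 gap 0.0291 grip 30.0
```

```bash
python3 -m pendant '[[20,0,0.007,0,0,0,0],[20,0,0.007,0,0,0,0],[20,0,0,0,0,0,0],[20,0,0,0,0,0,0],[20,0,0,0,0,0,0],[20,0,0,0,0,0,0],[20,0,0,0,0,0,0],[20,0,0,0,0,0,0],[20,0,0,0,0,0,0],[20,0,0,0,0,0,0]]'
python3 st.py
```

```text
time_s: 7.65
tcp_pos: [0.4991, -0.0864, 0.2547]
tcp_rot: [0.998, -0.07, 0.0, -0.004]
contact_force: [3.3, 17.6, -0.8]
finger_gap: 0.0291
grip_force: 30.1
t 7.65 hol 0.5064 -0.0142 0.2547 yawx -0.1405 zax [ 0.001  0.008 -1.   ] Fhol 0.73 17.89 -0.8 gap 0.0291 grip 30.1
```

```bash
python3 -m pendant '[[20,0,0.007,0,0,0,0],[20,0,0.007,0,0,0,0],[20,0,0,0,0,0,0],[20,0,0,0,0,0,0],[20,0,0,0,0,0,0],[20,0,0,0,0,0,0],[87,0,0,0,0,0,0],[87,0,0,0,0,0,0],[87,0,0,0,0,0,0],[87,0,0,0,0,0,0]]'
python3 st.py;python3 -m pendant '[[87,0,0,-0.1,0,0,0],[87,0,0,-0.1,0,0,0],[87,0,-0.14,0,0,0,0],[87,0,-0.15,0,0,0,0],[87,0,-0.15,0,0,0,0],[87,0,0,0,0,0,0],[87,0,0,0,0,0,0],[87,0,0,0,0,0,0],[87,0,0,0,0,0,0],[87,0,0,0,0,0,0]]';python3 st.py
python3 - <<'E'
from bench import *
import cv2
for n in("side","top"):
    c=read_camera(n);cv2.imwrite(f"pics/{n}2.png",c["color"])
    i=c["color"][140:300,200:400] if n=="side" else c["color"][170:305,165:355]
    cv2.imwrite(f"pics/{n}2c.png",cv2.resize(i,None,fx=3,fy=3,interpolation=2))
E
```

```text
time_s: 8.9
tcp_pos: [0.4975, -0.0976, 0.2549]
tcp_rot: [0.997, -0.073, -0.0, 0.001]
contact_force: [0.3, -0.6, -0.1]
finger_gap: 0.0612
grip_force: 0.0
t 8.9 hol 0.5064 -0.0255 0.2549 yawx -0.1452 zax [-0.    -0.002 -1.   ] Fhol 0.43 -0.56 -0.1 gap 0.0612 grip 0.0
time_s: 10.15
tcp_pos: [0.5167, 0.0336, 0.3147]
tcp_rot: [0.997, -0.073, -0.0, 0.0]
contact_force: [-0.4, 0.1, 0.3]
finger_gap: 0.0871
grip_force: 0.0
t 10.15 hol 0.5066 0.1071 0.3147 yawx -0.1458 zax [-0. -0. -1.] Fhol -0.44 0.05 0.26 gap 0.0871 grip 0.0
```

View pics/side2c.png

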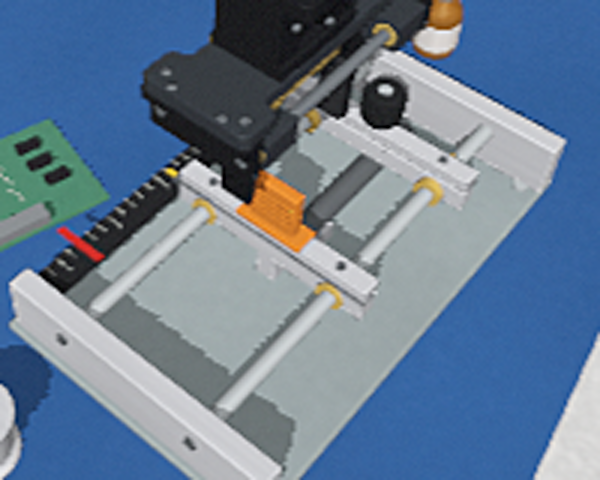

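View pics/top2c.png

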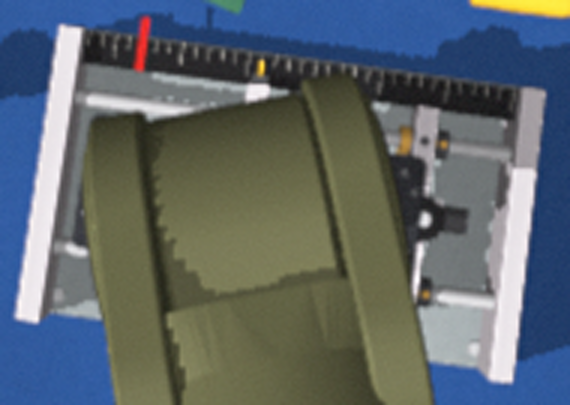

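Both views show the set jaw's faces up against the collars (top crop (443,145), (427,290)), and the knob has moved out. The fingers are over the orange tab, and pointer (260,67) and tape (142,45) are clearly visible from the top. Next: descend and grip the tab.

```bash
python3 -m pendant '[[87,0,-0.016,0.07,0,0,0],[87,0,0,0.07,0,0,0],[87,0,0,0.06,0,0,0],[87,0,0,0,0,0,0],[0,0,0,0,0,0,0],[0,0,0,0,0,0,0],[0,0,0,0,0,0,0],[0,0,0,0,0,0,0],[0,0,0,0,0,0,0],[0,0,0,0,0,0,0]]'
python3 st.py;python3 -m pendant '[[0,0,0,0,0,0,0],[0,0,0,0,0,0,0],[0,0,0,0,0,0,0],[0,0,0,0,0,0,0],[0,0,0,0,0,0,0],[0,0,0,0,0,0,0],[0,0,0,0,0,0,0],[0,0,0,0,0,0,0],[0,0,0,0,0,0,0],[0,0,0,0,0,0,0]]';python3 st.py
```

```text
time_s: 11.5
tcp_pos: [0.5174, 0.039, 0.2547]
tcp_rot: [0.997, -0.072, -0.0, 0.0]
contact_force: [-1.0, 0.1, 0.1]
finger_gap: 0.0353
grip_force: 0.0
t 11.5 hol 0.5065 0.1126 0.2547 yawx -0.1446 zax [-0. -0. -1.] Fhol -1.04 -0.02 0.15 gap 0.0353 grip 0.0
time_s: 12.75
tcp_pos: [0.5174, 0.039, 0.2547]
tcp_rot: [0.997, -0.072, 0.0, 0.0]
contact_force: [0.2, 0.4, -0.8]
finger_gap: 0.01
grip_force: 30.0
t 12.75 hol 0.5065 0.1126 0.2547 yawx -0.1446 zax [ 0. -0. -1.] Fhol 0.09 0.45 -0.83 gap 0.01 grip 30.0
```

Gripped (gap 10 mm, 30 N). Pulling about 80 mm, then I'll check.

```bash
python3 -m pendant '[[0,0,-0.034,0,0,0,0],[0,0,-0.034,0,0,0,0],[0,0,-0.034,0,0,0,0],[0,0,-0.034,0,0,0,0],[0,0,-0.034,0,0,0,0],[0,0,-0.034,0,0,0,0],[0,0,-0.034,0,0,0,0],[0,0,-0.034,0,0,0,0],[0,0,0,0,0,0,0],[0,0,0,0,0,0,0]]';python3 st.py
cat > pm.py <<'E'
from bench import *;from h import *
import sys
for n in("top","side"):
    c=read_camera(n);P=cloud(c);o=[]
    for nm,z,m in(("red",.042,mask(c,(0,150,90),(5,255,255))|mask(c,(173,150,90),(180,255,255))),("yel",.044,mask(c,(17,110,110),(35,255,255)))):
        r=ray(c,*np.meshgrid(np.arange(512),np.arange(384)),z) if 0 else None
        v,u=np.nonzero(m);q=np.array([ray(c,a,b,z)[:2] for a,b in zip(u,v)]).reshape(-1,2);h=np.c_[q@HX,q@HY]
        k=(h[:,0]>.592)&(h[:,0]<.635)&(h[:,1]>.1)&(h[:,1]<.25)
        h=h[k];print(n,nm,k.sum(),h.mean(0).round(4) if len(h) else None, (h.min(0).round(4),h.max(0).round(4)) if len(h) else None)
    i=c["color"][165:215,185:275] if n=="top" else c["color"][185:245,195:285]
    cv2.imwrite(f"pics/{n}{sys.argv[1]}.png",cv2.resize(i,None,fx=6,fy=6,interpolation=2))
E
python3 pm.py 3
```

```text
time_s: 14.0
tcp_pos: [0.529, 0.1165, 0.2547]
tcp_rot: [0.997, -0.073, -0.001, 0.003]
contact_force: [-4.1, -9.2, 5.4]
finger_gap: 0.01
grip_force: 30.1
t 14.0 hol 0.5069 0.1909 0.2547 yawx -0.1469 zax [-0.003 -0.006 -1.   ] Fhol -2.75 -9.69 5.38 gap 0.01 grip 30.1
top red 50 [0.607  0.2026] (array([0.5921, 0.1985]), array([0.6242, 0.2071]))
top yel 13 [0.5988 0.1902] (array([0.5937, 0.1876]), array([0.6029, 0.1929]))
side red 0 None None
side yel 0 None None
```

```bash
python3 -m pendant '[[0,0,-0.011,0,0,0,0],[0,0,-0.011,0,0,0,0],[0,0,-0.011,0,0,0,0],[0,0,-0.009,0,0,0,0],[0,0,0,0,0,0,0],[0,0,0,0,0,0,0],[0,0,0,0,0,0,0],[0,0,0,0,0,0,0],[0,0,0,0,0,0,0],[0,0,0,0,0,0,0]]';python3 st.py;python3 pm.py 4
```

```text
time_s: 15.35
tcp_pos: [0.5307, 0.1285, 0.2547]
tcp_rot: [0.997, -0.074, -0.001, 0.004]
contact_force: [-4.5, -9.8, 6.6]
finger_gap: 0.0095
grip_force: 30.1
t 15.35 hol 0.5069 0.203 0.2547 yawx -0.1475 zax [-0.003 -0.007 -1.   ] Fhol -3.05 -10.36 6.55 gap 0.0095 grip 30.1
top red 29 [0.6137 0.203 ] (array([0.6007, 0.1995]), array([0.6242, 0.2071]))
top yel 5 [0.5981 0.2009] (array([0.5944, 0.1992]), array([0.6011, 0.2018]))
side red 0 None None
side yel 0 None None
```

View pics/top4.png

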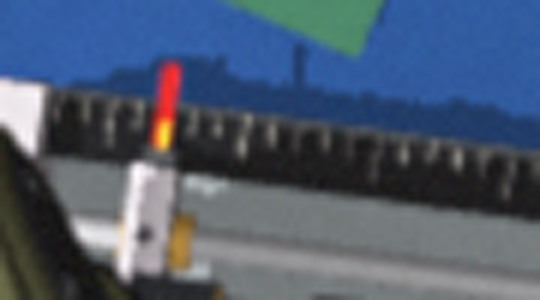

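The top crop shows the yellow pointer (164,135) lying on the red tape's centre line, within about 1 mm. The numbers say it is 1 mm short. I'll nudge 1 mm and settle.

```bash
python3 -m pendant '[[0,0,-0.0035,0,0,0,0],[0,0,0,0,0,0,0],[0,0,0,0,0,0,0],[0,0,0,0,0,0,0],[0,0,0,0,0,0,0],[0,0,0,0,0,0,0],[0,0,0,0,0,0,0],[0,0,0,0,0,0,0],[0,0,0,0,0,0,0],[0,0,0,0,0,0,0]]';python3 st.py;python3 pm.py 5;python3 st.py
```

```text
time_s: 16.7
tcp_pos: [0.5309, 0.1293, 0.2547]
tcp_rot: [0.997, -0.074, -0.001, 0.004]
contact_force: [-4.8, -10.1, 7.5]
finger_gap: 0.0098
grip_force: 30.1
t 16.7 hol 0.5069 0.2039 0.2547 yawx -0.1476 zax [-0.003 -0.008 -1.   ] Fhol -3.29 -10.67 7.53 gap 0.0098 grip 30.1
top red 27 [0.6146 0.2027] (array([0.6052, 0.1995]), array([0.6242, 0.2071]))
top yel 8 [0.598  0.2022] (array([0.5942, 0.2008]), array([0.6033, 0.2037]))
side red 0 None None
side yel 0 None None
t 16.8 hol 0.5069 0.2039 0.2547 yawx -0.1477 zax [-0.003 -0.008 -1.   ] Fhol -2.21 -11.66 6.56 gap 0.0095 grip 30.1
```

View pics/top5.png

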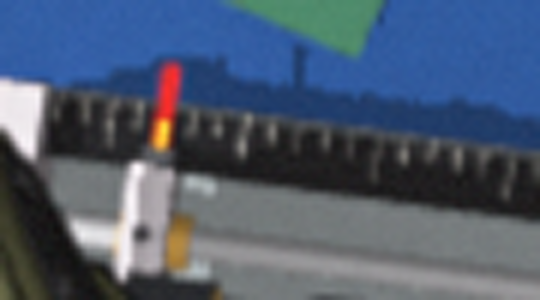

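The pointer (162,135) now lies on the tape's centre line. It measures 0.2022 against 0.2027 for the mark. The arm is still and the grip is 30 N, so I'm handing it in.

```bash
python3 -c "from bench import *;print(finish_job())"
```

```text
the job is handed in; nothing more can be done
None
```

I handed the job in with the set jaw seated home against its stop and the spring jaw held still at 30 N grip, its pointer within about 1 mm of the red mark's centre; I kept clear of the loose items but did not re-measure them, and no verdict was shown.

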